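Index the rotary table and level its plate at the foot

TASK

Turn the round table by its upright post one click counter-clockwise (seen from above), so that the spirit level on it points at the levelling foot, and do not run on to the click after it. Then grip the foot's wing knob, press it down until the sprung plate sits firmly on its seat, and turn it until the bubble stands between the two black lines while pressed. Finish still gripping the knob and pressing it down, with the bubble centred; leave the things lying around where they are.

Things in the scene. Friction and masses are not known exactly. Their poses are not given: they have to be found in the camera images.
- base: levelling fixture, fixed to the bench: dark steel base plate 200 x 290 x 12 mm, origin at the centre of its underside; the levelling foot is at its y = -105 mm, the pivot of the aluminium top plate at y = +120 mm, the round table's axis at x = 0, y = +30 mm. Top plate's top face is 34 mm above the bench when seated and level
- table (a joint): round aluminium indexing table, 160 mm across, top face 56 mm above the bench. Angle in rad, counter-clockwise from above: starts near the first station (0), next station 1.047, a further one 2.094. A sprung detent pulls it into the nearest station (up to about 0.3 N m, tipping over half way between). The spirit level and post turn with it
- post_top (a point): top centre of the table's upright steel post (14 mm diameter, 40 mm tall above the table's top face, 62 mm from the table's axis): take it from above and swing it round the table's axis; free to turn in the fingers
- vial (a point): centre of the spirit level fixed on the table: frame 114 x 30 mm, tube 22 mm across and 94 mm long, 72 mm above the bench, on the table's axis; its y axis runs along the tube. At the next station that y axis is parallel to the base's y axis and points away from the foot
- bubble (a point): centre of the white bubble (16 mm long) of the spirit level. Its offset from vial along the vial's y axis is 0.95 m times the tilt in rad along the tube; it moves to the higher end, so y above 0 there means that the foot's side is low. Two black rings are 14 mm either side of the vial's centre
- top_plate (a joint): lift of the top plate off its seat in rad: 0 seated, 0.016 lifted by its spring (3.6 mm at the foot). About 5 N down on the knob starts to move it, 9 N seats it; 10 to 20 N is a firm press. The bubble's reading counts only while seated
- foot_knob: black wing knob, z up, origin on its screw axis at the plate's top face. Wing along y: 46 mm long, 14 thick, 12 to 40 mm above origin, on a round flange (60 mm across, top at 12 mm) that fingertips can press on. Clockwise from above raises the foot: per rad 0.020 rad of tilt, 4.5 mm at the knob. Stays where left (0.15 N m). When seated the foot starts low and needs 0.5 to 1.35 rad clockwise
- tape_measure: bystander: yellow tape measure, 35 x 89 x 62 mm, origin under its centre
- clear_tape: bystander: roll of brown packing tape lying flat, 94 mm across, 48 mm high, origin under its centre
- washer_tin: bystander: small round tin, 61 mm across, 24 mm high, origin under its centre

How it is judged:
On the way:
1. the table stands at the next station (value of joint table between 0.947 and 1.147 rad), for 0.3 s.
At the end, for the whole second after the job is handed in: the table stands at the station next to its first (1.047 rad, within 0.1 rad); the top plate is pressed onto its seat (lift under 0.004 rad); the bubble stands within 5.5 mm of the vial's centre; the fingers are on the wing knob (contact force over 3 N), all through the last second (all of step 1 and value of joint top_plate below 0.004 rad and y of bubble in the frame of vial between -0.0055 and 0.0055 m and contact force between the fingers and foot_knob above 3 N); the arm keeps its last pose, push and grip.
It fails at once if the table runs past the next station towards the one after (value of joint table above 1.5 rad).
It fails at once if a bystander is moved by more than 30 mm (distance of any of tape_measure, clear_tape, washer_tin from where it was at the start of the episode above 0.03 m).
It also fails if it takes over 51 s, if anything falls off the work surface, if the arm or the gripper's body presses on something with over 40 N, if the wrist force passes 120 N, or if a joint passes its speed limit or range.

ROBOT

A 6-joint arm with a two-finger parallel gripper is mounted at the origin on a cart in front of the work surface, level with it; the furniture and walls round the work are solid. World frame = base frame: x ahead of the robot, y to its left, z up, the work surface at z = 0. Lengths are in m, angles in rad, forces in N, time in s.
With the tool pointing down it reaches from about 0.25 to 0.775 m from the base axis. Payload 4 kg.
Tool frame: the origin (TCP) lies midway between the tips of the shut fingers; the grasp point (between the pads) lies 19 mm behind it (robot.hold_point_z is the distance from the TCP to the grasp point, in m); z points along the fingers, y is the line along which they close (so a half turn about z gives the same grasp; the last joint's range is limited). The gripper opens to 94 mm and grips with 3 to 60 N. Pads are 16 mm wide; open, the fingers measure 119 mm over their backs; the gripper's body (75 mm by 177 mm) begins 78 mm behind the grasp point.
Start: joints at [-1.21, 0.087, 1.371, -0, 1.684, -0.103], TCP at [0.246, -0.492, 0.206] pointing down, gripper open.
Joint ranges: [-3.1, 3.1], [-0.76, 2.03], [0.27, 2.55], [-1.08, 4.22], [0.17, 2.65], [-2.57, 2.57]. Speed limits (rad/s): [2.79, 2.79, 3.14, 3.14, 3.14, 3.14].

INTERFACE

Orientations are given as [roll, pitch, yaw] about the fixed x, y, z axes, in that order (R = Rz(yaw) Ry(pitch) Rx(roll)).
In Python, from bench import readout, imaging, robot gives the robot as it stands.
- The arm moves only by the tool carry_out, never from a script. Its argument "motion" is text: rows parted by semicolons, each of 7 numbers parted by spaces: the shift along the tool's x, y, z each as a share of 200 mm, from -1 to 1, then the turn, a rotation vector about the tool's x, y, z each as a share of 120 degrees, from -1 to 1, then the opening, from 0 (shut) to 1 (fully open). A call has 1 to 12 rows; each row shifts and turns the commanded pose from where the row before left it, along the tool's axes as they then stand; what a row does not reach is not made up. A row lasts 1/8 s, in which the tool goes at most 62.5 mm and 10.7 degrees, less where a joint would pass 70% of its speed; a pose out of reach is approached as far as the arm can. A call with a number of a shift or a turn outside -1 to 1 is refused whole. A call with a gripper value outside its range is refused whole. The fingers move at their own pace and stop on an object; the grip force is fixed at half the most. Time passes only in rows, so rows that do not move let the fingers close. It gives the time, the measured TCP pose, the force, the opening and the grip force at its end, in the units of the state.
- readout.get_obs(): the state, without advancing time (a new reading comes with each control period).
- imaging.snapshot(name): name is "scene" or "top"; returns a dict with "pixels" (420x560x3 uint8, red, green, blue), "fx", "fy", "cx", "cy" (pixels), "dist_coeffs" ([k1, k2, p1, p2, k3] as OpenCV has them; the pictures are not rectified), "R" (3x3) and "t" (3): a world point X has camera coordinates R X + t. Camera axes: x right, y down, z forward; pixel columns grow to the right and rows downward; lengths in m; the calibration is good to about 2 mm. A picture is of the moment at which its call begins. There is no depth.
- robot.close_job(): hands the job in; it is judged then, once.
The state is a dict: "time": time; "joint_positions": joint angles; "qvel": joint speeds; "joint_torque": joint torques, N m; "tool_pos": TCP position; "ee_rot": TCP orientation; "wrist_force": force on the tool from outside, world axes, zero at the start; "wrist_torque": the same for the moment, N m; "width": finger opening in m; "finger_force": force on a finger pad.
Only numpy, scipy, OpenCV 4.12 (cv2) and the standard library are available. Lean on these libraries where they do the work, as an engineer would, in place of code of your own. Each camera call takes 0.05 s, during which the arm holds its last target. There are 200 camera calls.

## Working session

There is one attempt and no reset: what is moved stays moved. The work goes in short steps, Python scripts to look and compute and a tool call to move; the robot and the scene stay as the last step left them, time stands still between calls to the robot, and variables do not carry over. Pictures are saved under pics/ and viewed, at most 10 in all, crops included, and the job is handed in when it is done.

Besides the shell and the picture viewer there is one more tool, called after ">>>" by a JSON object that holds its "fn" and its "kwargs". carry_out: Moves the arm, as the interface text tells. Its arguments: {"type":"object","properties":{"motion":{"type":"string"}},"required":["motion"]}

```bash
mkdir -p pics; cat > h.py <<'E'
import numpy as np, cv2
from bench import readout, imaging, robot
def cam(n):
    s=imaging.snapshot(n); s['K']=np.array([[s['fx'],0,s['cx']],[0,s['fy'],s['cy']],[0,0,1]]); s['d']=np.array(s['dist_coeffs'],float); s['R']=np.array(s['R']); s['t']=np.array(s['t']); return s
def ray(s,uv,z):
    p=cv2.undistortPoints(np.array(uv,float).reshape(-1,1,2),s['K'],s['d']).reshape(-1,2)
    d=np.c_[p,np.ones(len(p))]@s['R']; c=-s['R'].T@s['t']
    return c+d*((np.broadcast_to(z,len(p))-c[2])/d[:,2])[:,None]
def proj(s,X): return cv2.projectPoints(np.array(X,float).reshape(-1,3),cv2.Rodrigues(s['R'])[0],s['t'],s['K'],s['d'])[0].reshape(-1,2)
def save(s,f,box=None,k=1):
    im=s['pixels'][:,:,::-1]
    if box: im=im[box[1]:box[3],box[0]:box[2]]
    cv2.imwrite('pics/'+f,cv2.resize(im,None,fx=k,fy=k,interpolation=cv2.INTER_CUBIC))
E
python3 - <<'E'
from h import *
a=cam('top');b=cam('scene');save(a,'t0.png',None,1.4);save(b,'s0.png',None,1.4)
for s in(a,b):print(-s['R'].T@s['t'],s['R'][2],s['fx'])
print(readout.get_obs())
E
```

```text
[0.42644756 0.15950382 1.02005484] [ 0.18714763 -0.0129115  -0.98224694] 496.78353352742965
[0.29628978 0.7977777  0.6267113 ] [ 0.34744073 -0.71127362 -0.611044  ] 486.9876497187352
{'time': 0.1, 'joint_positions': array([-1.21006639e+00,  8.79112190e-02,  1.37208260e+00, -8.86310791e-07,
        1.68362502e+00, -1.03083948e-01]), 'qvel': array([-7.64045421e-04, -1.47672831e-03, -5.44002196e-03, -7.90175033e-05,
        5.55667189e-04,  1.37697478e-03]), 'joint_torque': array([ 3.22940694e-03, -3.41252339e+01, -3.03301871e+01,  7.20804208e-02,
        3.03887366e-02, -9.81392350e-05]), 'tool_pos': array([ 0.24587662, -0.4914254 ,  0.20441519]), 'ee_rot': array([-3.13957714e+00, -2.07620883e-04,  4.63813573e-01]), 'wrist_force': array([-1.11084681, -0.04129831,  0.56773115]), 'wrist_torque': array([-0.02940798,  0.04431335, -0.03502207]), 'finger_force': 0.0, 'width': 0.09407519814039114}
```

View pics/t0.png

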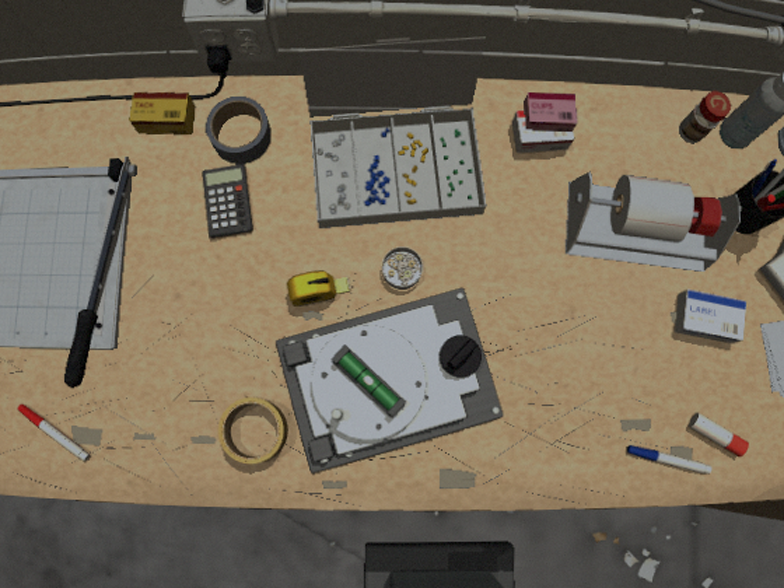

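View pics/s0.png

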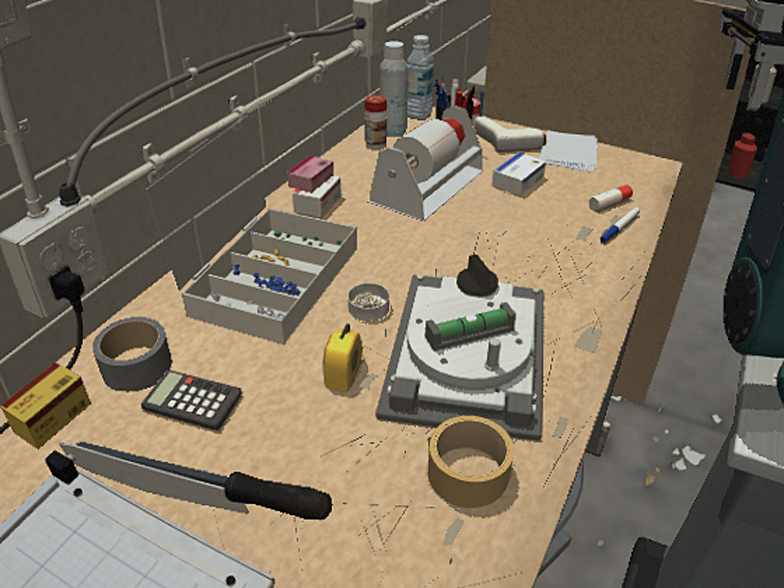

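The top view shows the fixture (px/1.4): base corners near (462,290), (500,415), (313,471) and (277,340), the post at (337,414) and the knob at (460,354). The foot points right, i.e. world -y. I'll enlarge it to get finer readings.

```bash
python3 - <<'E'
from h import *
a=cam('top');save(a,'t1.png',(185,195,370,345),4.3)
E
```

```text
(no output)
```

View pics/t1.png

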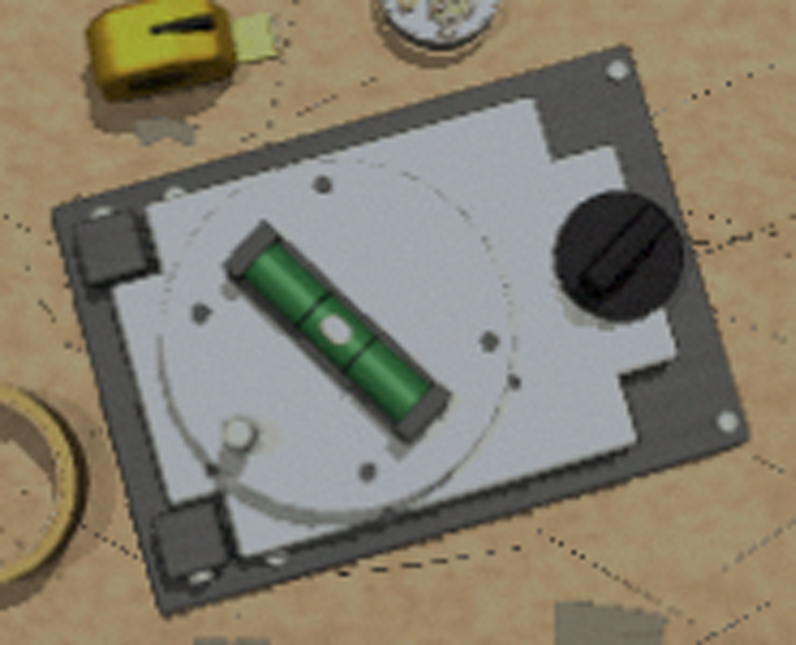

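The enlarged crop (4.3x, offset 185,195) gives these readings:
- Base corners: (628,45), (748,437), (163,615), (53,208)
- Post top: (240,432)
- Vial ends: about (252,250) and (430,415)
- Knob wing: from (650,212) to (592,290)

```bash
python3 - <<'E'
from h import *
s=cam('top')
P=lambda l:np.array(l,float)/4.3+[185,195]-0.4
w=ray(s,P([(628,45),(748,437),(163,615),(53,208)]),.012)[:,:2]
b=np.array([(.1,-.145),(-.1,-.145),(-.1,.145),(.1,.145)])
H=(b).T@(w-w.mean(0));th=np.arctan2(H[0,1]-H[1,0],H[0,0]+H[1,1]);c=w.mean(0)
R=np.array([[np.cos(th),-np.sin(th)],[np.sin(th),np.cos(th)]])
print('base',c,th,'res',(w-c-b@R.T)*1e3)
ax=c+R@[0,.03];kn=c+R@[0,-.105]
post=ray(s,P([(240,432)]),.096)[0,:2];v=ray(s,P([(245,240),(425,425)]),.075)[:,:2]
d=post-ax;print('axis',ax,'knob',kn,'post',post,'r',np.hypot(*d),'ang',np.arctan2(*d[::-1]))
k=ray(s,P([(653,207),(590,290)]),.074)[:,:2];print('wing',k,k.mean(0),'ang',np.arctan2(*(k[0]-k[1])[::-1]))
print('vial mid',v.mean(0),'dir',np.arctan2(*(v[0]-v[1])[::-1]))
a=np.arctan2(*d[::-1])
for f in np.linspace(0,1.047,7): print(ax+.062*np.array([np.cos(a+f),np.sin(a+f)]))
np.savez('g.npz',ax=ax,kn=kn,c=c,th=th)
o=readout.get_obs();print(o['tool_pos'],o['ee_rot'])
E
```

```text
base [0.51027843 0.1397888 ] 0.29394369606428683 res [[-1.62094588  0.22847509]
 [ 1.4328583   2.84076897]
 [ 0.69842306 -1.12113592]
 [-0.51033547 -1.94810813]]
axis [0.50158656 0.16850206] knob [0.54069998 0.03929239] post [0.45601018 0.20960124] r 0.06137058745871448 ang 2.407803440373692
wing [[0.55862688 0.02770733]
 [0.521048   0.05635649]] [0.53983744 0.04203191] ang -0.6513736311343561
vial mid [0.50117591 0.16983639] dir 0.7832078576553844
[0.45554275 0.21002275]
[0.44903335 0.20139826]
[0.44412015 0.19177462]
[0.44095238 0.18144412]
[0.43962626 0.17072052]
[0.44018207 0.15992955]
[0.44260291 0.14939895]
[ 0.24591196 -0.49158467  0.20476219] [-3.14023908e+00 -1.02392722e-04  4.63762676e-01]
```

>>> {"fn": "carry_out", "kwargs": {"motion": "0 0 0 0 0 -0.085 0.5;0 0 0 0 0 -0.085 0.5;0 0 0 0 0 -0.085 0.5;0 0 0 0 0 -0.085 0.5;0 0 0 0 0 -0.085 0.5;0 0 0 0 0 -0.085 0.5;0 0 0 0 0 -0.085 0.5;0 0 0 0 0 -0.085 0.5;0 0 0 0 0 -0.085 0.5;0 0 0 0 0 -0.085 0.5;0 0 0 0 0 -0.085 0.5;0 0 0 0 0 -0.085 0.5"}}

```text
time: 1.7
tool_pos: [0.246, -0.4918, 0.2052]
ee_rot: [3.141, -0.0, 2.606]
wrist_force: [0.0, -0.5, 0.3]
width: 0.0473
finger_force: 0.0
```

```bash
cat > to.py <<'E'
import sys; from h import *
# usage: to.py x y z [yaw]: shift in tool axes as shares of 200mm, turn share
o=readout.get_obs();p=np.array(o['tool_pos']);yaw=o['ee_rot'][2]
R=cv2.Rodrigues(np.array([0,0,yaw]))[0]@np.diag([1,-1,-1])
a=list(map(float,sys.argv[1:]))
print('t',round(o['time'],2),'pos',p.round(4),'rot',o['ee_rot'].round(4),'F',o['wrist_force'].round(2),'T',o['wrist_torque'].round(2),'w',round(o['width'],4),'ff',round(o['finger_force'],1))
for i in range(0,len(a)//3*3,3): print((R.T@(np.array(a[i:i+3])-p)/.2).round(3))
if len(a)%3: print('turn',-(a[-1]-yaw)/np.radians(120))
E
python3 to.py .4555 .210 .15 2.6
```

```text
t 1.7 pos [ 0.246  -0.4918  0.2052] rot [ 3.1412e+00 -4.0000e-04  2.6060e+00] F [ 0.04 -0.49  0.27] T [-0.02 -0.12  0.07] w 0.0473 ff 0.0
[0.89  3.552 0.276]
turn 0.002863296071951565
```

>>> {"fn": "carry_out", "kwargs": {"motion": "0.074 0.296 0 0 0 0 0.5;0.074 0.296 0 0 0 0 0.5;0.074 0.296 0 0 0 0 0.5;0.074 0.296 0 0 0 0 0.5;0.074 0.296 0 0 0 0 0.5;0.074 0.296 0 0 0 0 0.5;0.074 0.296 0 0 0 0 0.5;0.074 0.296 0 0 0 0 0.5;0.074 0.296 0 0 0 0 0.5;0.074 0.296 0 0 0 0 0.5;0.074 0.296 0 0 0 0 0.5;0.074 0.296 0 0 0 0 0.5"}}

```text
time: 3.2
tool_pos: [0.4602, 0.2105, 0.2054]
ee_rot: [-3.142, 0.001, 2.601]
wrist_force: [0.6, -0.3, 0.3]
width: 0.047
finger_force: 0.0
```

>>> {"fn": "carry_out", "kwargs": {"motion": "0 0 0.1 0 0 0 0.5;0 0 0.17 0 0 0 0.5;0 0 0 0 0 0 0.5"}}

```text
time: 3.58
tool_pos: [0.4578, 0.2079, 0.1482]
ee_rot: [-3.136, -0.005, 2.601]
wrist_force: [-0.6, 0.7, -0.3]
width: 0.047
finger_force: 0.0
```

```bash
python3 to.py .4555 .210 .066; python3 - <<'E'
from h import *
s=cam('scene');save(s,'s1.png',(260,170,420,330),3.7)
E
```

```text
t 3.58 pos [0.4578 0.2079 0.1482] rot [-3.136  -0.0047  2.6006] F [-0.6   0.71 -0.34] T [ 0.03 -0.1  -0.03] w 0.047 ff 0.0
[0.015 0.003 0.411]
```

View pics/s1.png

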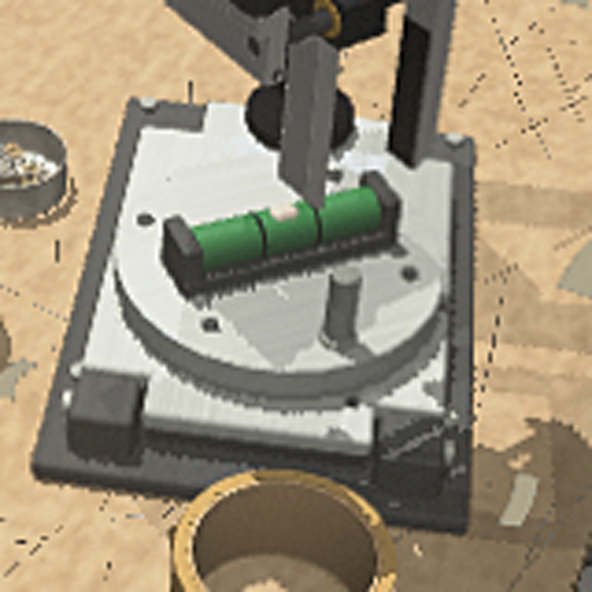

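The post top is at crop (346,276), and the fingers are above it on either side. I'll cross-check the post position from this camera.

```bash
python3 - <<'E'
from h import *
s=cam('scene')
print(ray(s,[(346/3.7+260-.3,275/3.7+170-.3)],.096))
E
```

```text
[[0.45541306 0.21342287 0.096     ]]
```

>>> {"fn": "carry_out", "kwargs": {"motion": "0.015 0.003 0.15 0 0 0 0.5;0 0 0.15 0 0 0 0.5;0 0 0.11 0 0 0 0.5;0 0 0 0 0 0 0.5"}}

```text
time: 4.18
tool_pos: [0.4575, 0.21, 0.0695]
ee_rot: [-3.141, -0.001, 2.599]
wrist_force: [-0.4, -0.2, 0.2]
width: 0.0469
finger_force: 0.0
```

>>> {"fn": "carry_out", "kwargs": {"motion": "0.015 0.005 0.01 0 0 0 0.3;0 0 0 0 0 0 0;0 0 0 0 0 0 0;0 0 0 0 0 0 0;0 0 0 0 0 0 0"}}

```text
time: 4.8
tool_pos: [0.4563, 0.2124, 0.0683]
ee_rot: [3.142, 0.002, 2.6]
wrist_force: [-0.8, -2.4, 4.3]
width: 0.0132
finger_force: 30.0
```

```bash
python3 to.py; python3 - <<'E'
from h import *
g=np.load('g.npz');o=readout.get_obs();ax=g['ax'];p=np.array(o['tool_pos'])
yaw=o['ee_rot'][2];R=cv2.Rodrigues(np.array([0,0,yaw]))[0]@np.diag([1,-1,-1])
d=p[:2]-ax;a=np.arctan2(d[1],d[0]);r=np.hypot(*d);print(a,r,ax)
f=np.linspace(0,1.08,13)
q=np.c_[ax+r*np.c_[np.cos(a+f),np.sin(a+f)],np.zeros(13)]
print((np.diff(q,axis=0)@R/.2).round(3))
E
```

```text
t 4.8 pos [0.4563 0.2124 0.0683] rot [3.1415e+00 1.6000e-03 2.5997e+00] F [-0.82 -2.4   4.35] T [-0.58 -0.02 -0.09] w 0.0132 ff 30.0
2.372086586568102 0.06309606047859848 [0.50158656 0.16850206]
[[ 0.005 -0.028  0.   ]
 [ 0.003 -0.028  0.   ]
 [ 0.    -0.028  0.   ]
 [-0.002 -0.028  0.   ]
 [-0.005 -0.028  0.   ]
 [-0.007 -0.027  0.   ]
 [-0.01  -0.027  0.   ]
 [-0.012 -0.026  0.   ]
 [-0.015 -0.024  0.   ]
 [-0.017 -0.023  0.   ]
 [-0.019 -0.021  0.   ]
 [-0.021 -0.02   0.   ]]
```

>>> {"fn": "carry_out", "kwargs": {"motion": "0.005 -0.028 0 0 0 0 0;0.003 -0.028 0 0 0 0 0;0 -0.028 0 0 0 0 0;-0.002 -0.028 0 0 0 0 0;-0.005 -0.028 0 0 0 0 0;-0.007 -0.027 0 0 0 0 0;-0.01 -0.027 0 0 0 0 0;-0.012 -0.026 0 0 0 0 0;-0.015 -0.024 0 0 0 0 0;-0.017 -0.023 0 0 0 0 0;-0.019 -0.021 0 0 0 0 0;-0.015 -0.014 0 0 0 0 0"}}

```text
time: 6.3
tool_pos: [0.4389, 0.1533, 0.0679]
ee_rot: [3.139, -0.005, 2.601]
wrist_force: [-4.0, 4.3, 6.6]
width: 0.0133
finger_force: 30.0
```

>>> {"fn": "carry_out", "kwargs": {"motion": "0 0 0 0 0 0 0;0 0 0 0 0 0 0"}}

```text
time: 6.55
tool_pos: [0.4391, 0.1526, 0.068]
ee_rot: [3.141, -0.004, 2.601]
wrist_force: [-5.0, 1.2, 7.9]
width: 0.0136
finger_force: 30.0
```

```bash
python3 to.py; python3 - <<'E'
from h import *
g=np.load('g.npz');d=np.array(readout.get_obs()['tool_pos'])[:2]-g['ax'];print(np.arctan2(d[1],d[0])%6.283-2.372,np.hypot(*d))
s=cam('scene');save(s,'s2.png',(260,170,420,330),3.7)
E
```

```text
t 6.55 pos [0.4391 0.1526 0.068 ] rot [ 3.1409 -0.0039  2.6011] F [-5.03  1.25  7.9 ] T [0.29 0.68 0.14] w 0.0136 ff 30.0
1.0187915489474242 0.06451289399407374
```

View pics/s2.png

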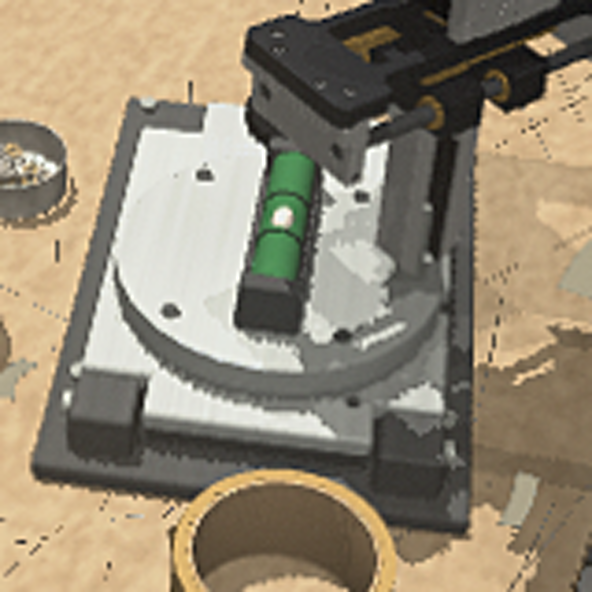

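The vial now points at the knob, so the table is one click round. Next I release the post and lift clear.

>>> {"fn": "carry_out", "kwargs": {"motion": "0 0 0 0 0 0 0.4;0 0 0 0 0 0 0.4;0 0 0 0 0 0 0.4;0 0 -0.2 0 0 0 0.4;0 0 -0.25 0 0 0 0.5;0 0 0 0 0 0 0.5"}}

```text
time: 7.35
tool_pos: [0.4435, 0.152, 0.1622]
ee_rot: [3.135, 0.007, 2.6]
wrist_force: [0.9, -0.0, -0.4]
width: 0.0466
finger_force: 0.0
```

```bash
python3 to.py .5405 .041 .16 2.49;python3 - <<'E'
from h import *
s=cam('top');save(s,'t2.png',(185,195,370,345),4.3)
E
```

```text
t 7.35 pos [0.4435 0.152  0.1622] rot [3.135  0.007  2.5999] F [ 0.95 -0.05 -0.45] T [ 0.02 -0.09  0.04] w 0.0466 ff 0.0
[-0.702 -0.226  0.011]
turn 0.05249447564552126
```

View pics/t2.png

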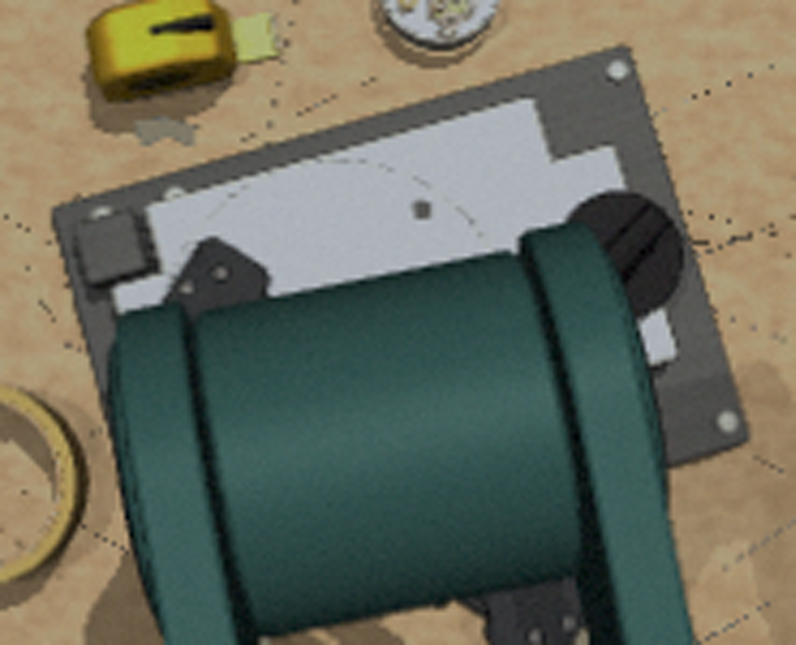

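The arm hides the table here, but the knob wing still runs (650,212)→(592,290). Moving over it.

>>> {"fn": "carry_out", "kwargs": {"motion": "-0.234 -0.075 0 0 0 0.026 0.5;-0.234 -0.075 0 0 0 0.026 0.5;-0.22 -0.08 0 0 0 0 0.5;0 0 0.1 0 0 0 0.5;0 0 0 0 0 0 0.5"}}

```text
time: 8.02
tool_pos: [0.5265, 0.0359, 0.1334]
ee_rot: [-3.137, -0.007, 2.49]
wrist_force: [-0.7, -0.5, 0.2]
width: 0.0473
finger_force: 0.0
```

```bash
python3 to.py .5405 .041 .06 2.49;python3 - <<'E'
from h import *
s=cam('scene');save(s,'s3.png',(280,140,420,280),4.2)
E
```

```text
t 8.03 pos [0.5265 0.0359 0.1334] rot [-3.1371 -0.0065  2.49  ] F [-0.71 -0.54  0.21] T [ 0.01 -0.16 -0.03] w 0.0473 ff 0.0
[-0.04   0.063  0.367]
turn 1.555596195059258e-06
```

View pics/s3.png

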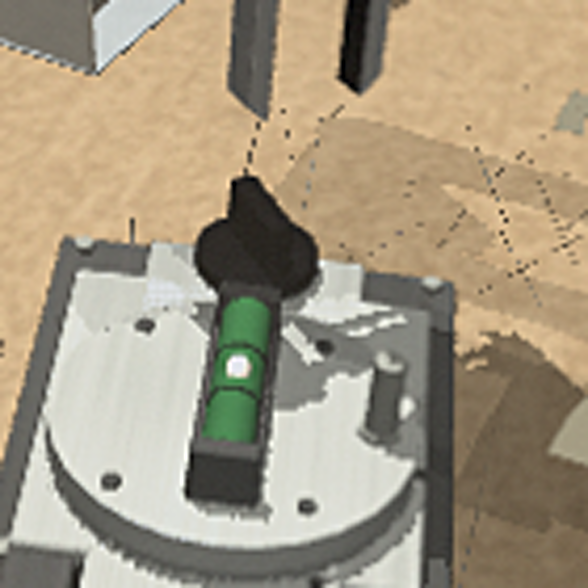

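>>> {"fn": "carry_out", "kwargs": {"motion": "-0.04 0.063 0 0 0 0 0.5;0 0 0.18 0 0 0 0.5;0 0 0.15 0 0 0 0.5;0 0 0.05 0 0 0 0.5;0 0 0 0 0 0 0.5"}}

```text
time: 8.7
tool_pos: [0.543, 0.0421, 0.0616]
ee_rot: [-3.142, -0.0, 2.492]
wrist_force: [0.0, -0.1, -0.7]
width: 0.047
finger_force: 0.0
```

```bash
python3 to.py .5405 .041 .052
```

```text
t 8.7 pos [0.543  0.0421 0.0616] rot [-3.1415e+00 -1.0000e-04  2.4920e+00] F [ 0.   -0.08 -0.68] T [ 0.05 -0.21 -0.  ] w 0.047 ff 0.0
[ 0.007 -0.012  0.048]
```

>>> {"fn": "carry_out", "kwargs": {"motion": "0.007 -0.012 0.04 0 0 0 0.5;0 0 0 0 0 0 0;0 0 0 0 0 0 0;0 0 0 0 0 0 0;0 0 0 0 0 0 0"}}

```text
time: 9.32
tool_pos: [0.5394, 0.0389, 0.0536]
ee_rot: [-3.138, 0.001, 2.491]
wrist_force: [-2.7, -3.7, 0.7]
width: 0.0144
finger_force: 28.7
```

```bash
python3 to.py .5405 .041 .052
```

```text
t 9.32 pos [0.5394 0.0389 0.0536] rot [-3.1379e+00  5.0000e-04  2.4907e+00] F [-2.67 -3.66  0.68] T [-0.7   0.4  -0.11] w 0.0144 ff 28.7
[0.002 0.012 0.008]
```

>>> {"fn": "carry_out", "kwargs": {"motion": "0 0 0.01 0 0 0 0;0 0 0.01 0 0 0 0;0 0 0 0 0 0 0"}}

```text
time: 9.7
tool_pos: [0.5397, 0.0385, 0.0508]
ee_rot: [-3.138, 0.002, 2.49]
wrist_force: [-5.4, -5.3, 8.2]
width: 0.0141
finger_force: 29.2
```

>>> {"fn": "carry_out", "kwargs": {"motion": "0 0 0.01 0 0 0 0;0 0 0.01 0 0 0 0;0 0 0 0 0 0 0"}}

```text
time: 10.07
tool_pos: [0.54, 0.0382, 0.0493]
ee_rot: [-3.138, 0.003, 2.49]
wrist_force: [-8.7, -6.3, 16.0]
width: 0.014
finger_force: 29.9
```

```bash
cat > bub.py <<'E'
from h import *
import sys
s=cam('scene');g=np.load('g.npz');th=float(g['th']);ax=g['ax'];ey=np.array([-np.sin(th),np.cos(th)])
# white bubble inside tube region
L=np.array([[*(ax+ey*l),.083] for l in(-.045,-.014,0,.014,.045)]);uv=proj(s,L)
im=s['pixels'].astype(int);m=np.zeros(im.shape[:2],np.uint8);cv2.line(m,*[tuple(map(int,q)) for q in (uv[0],uv[-1])],1,9)
w=(m>0)&(im.min(2)>120)&(im.max(2)-im.min(2)<70);y,x=np.nonzero(w)
k=(m>0)&(im.max(2)<45)
if len(x):
    c=ray(s,[(x.mean(),y.mean())],.081)[0,:2];print('n',len(x),'px',x.mean(),y.mean(),'off mm',(c-ax)@ey*1e3)
print('proj rings',uv.round(1).tolist())
if len(sys.argv)>1: save(s,sys.argv[1],(290,170,390,270),5)
E
python3 bub.py s4.png; python3 to.py
```

```text
n 28 px 335.75 230.32142857142858 off mm 8.92160118689738
proj rings [[338.8, 210.7], [337.4, 221.3], [336.7, 226.3], [336.0, 231.4], [334.3, 243.1]]
t 10.12 pos [0.54   0.0382 0.0493] rot [-3.1384e+00  2.9000e-03  2.4904e+00] F [-8.54 -5.63 15.73] T [-0.81  1.53 -0.06] w 0.0136 ff 29.9
```

View pics/s4.png

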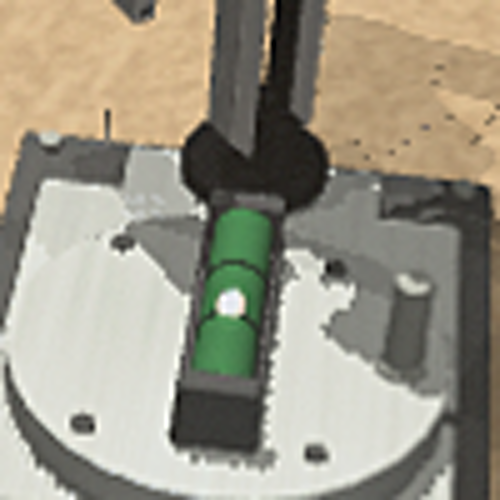

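The bubble is at crop (231,302) against a ring centre of about y=288. It sits roughly 8–9 mm off, with the foot low, so I turn clockwise and lift slightly with the rising foot.

>>> {"fn": "carry_out", "kwargs": {"motion": "0 0 -0.002 0 0 0.05 0;0 0 -0.003 0 0 0.05 0;0 0 -0.002 0 0 0.05 0;0 0 -0.003 0 0 0.05 0;0 0 0 0 0 0 0;0 0 0 0 0 0 0"}}

```text
time: 10.88
tool_pos: [0.54, 0.0386, 0.0512]
ee_rot: [-3.14, 0.003, 2.072]
wrist_force: [-8.1, -5.3, 16.3]
width: 0.0134
finger_force: 30.0
```

```bash
python3 bub.py s5.png; python3 to.py
```

```text
n 29 px 335.51724137931035 232.24137931034483 off mm 14.142164027018088
proj rings [[338.8, 210.7], [337.4, 221.3], [336.7, 226.3], [336.0, 231.4], [334.3, 243.1]]
t 10.93 pos [0.54   0.0386 0.0512] rot [-3.1403  0.0035  2.0717] F [-7.81 -5.43 15.62] T [-0.92  1.48 -0.07] w 0.0142 ff 30.0
```

View pics/s5.png

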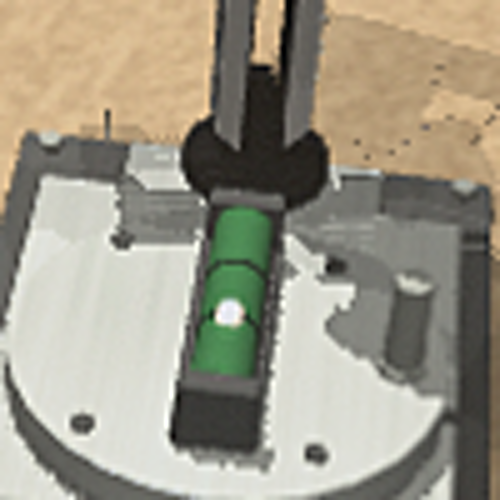

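The bubble moved the other way (crop y 302→314). Either it lags or the plate wasn't seated yet, so I hold still and read it again.

>>> {"fn": "carry_out", "kwargs": {"motion": "0 0 0 0 0 0 0;0 0 0 0 0 0 0;0 0 0 0 0 0 0;0 0 0 0 0 0 0;0 0 0 0 0 0 0;0 0 0 0 0 0 0;0 0 0 0 0 0 0;0 0 0 0 0 0 0"}}

```text
time: 11.92
tool_pos: [0.54, 0.0386, 0.0512]
ee_rot: [-3.14, 0.003, 2.072]
wrist_force: [-7.1, -6.2, 14.7]
width: 0.0137
finger_force: 30.0
```

```bash
python3 bub.py; python3 to.py
```

```text
n 30 px 335.6333333333333 230.63333333333333 off mm 9.798414497175106
proj rings [[338.8, 210.7], [337.4, 221.3], [336.7, 226.3], [336.0, 231.4], [334.3, 243.1]]
t 11.97 pos [0.54   0.0386 0.0512] rot [-3.1402  0.0035  2.0718] F [-8.02 -4.71 15.36] T [-0.9   1.47 -0.02] w 0.0136 ff 30.0
```

The bubble lags. I'll wait for it to settle and measure the rings along the tube in the same picture.

>>> {"fn": "carry_out", "kwargs": {"motion": "0 0 0 0 0 0 0;0 0 0 0 0 0 0;0 0 0 0 0 0 0;0 0 0 0 0 0 0;0 0 0 0 0 0 0;0 0 0 0 0 0 0;0 0 0 0 0 0 0;0 0 0 0 0 0 0;0 0 0 0 0 0 0;0 0 0 0 0 0 0;0 0 0 0 0 0 0;0 0 0 0 0 0 0"}}

```text
time: 13.48
tool_pos: [0.54, 0.0386, 0.0512]
ee_rot: [-3.14, 0.003, 2.072]
wrist_force: [-7.8, -4.8, 15.4]
width: 0.0136
finger_force: 30.0
```

```bash
python3 bub.py; python3 to.py; python3 - <<'E'
from h import *
s=cam('scene');g=np.load('g.npz');th=float(g['th']);ax=g['ax'];ey=np.array([-np.sin(th),np.cos(th)]);ex=np.array([ey[1],-ey[0]])
l=np.arange(-50,52,2.)
for dx in(-.008,0,.008):
    uv=proj(s,[[*(ax+ey*q/1e3+ex*dx),.083-(.003 if dx else 0)] for q in l]).astype(np.float32)
    v=cv2.remap(s['pixels'],uv[:,:1],uv[:,1:],cv2.INTER_LINEAR)[:,0]
    print(dx,[(int(q),int(a[0]),int(a[1])) for q,a in zip(l,v)])
E
```

```text
n 30 px 335.6333333333333 230.63333333333333 off mm 9.798414497175106
proj rings [[338.8, 210.7], [337.4, 221.3], [336.7, 226.3], [336.0, 231.4], [334.3, 243.1]]
t 13.53 pos [0.54   0.0386 0.0512] rot [-3.1402  0.0035  2.0718] F [-7.98 -5.37 15.28] T [-0.89  1.5  -0.05] w 0.0139 ff 30.0
-0.008 [(-50, 91, 90), (-48, 68, 65), (-46, 50, 51), (-44, 56, 76), (-42, 61, 97), (-40, 64, 108), (-38, 62, 104), (-36, 62, 103), (-34, 61, 103), (-32, 61, 102), (-30, 61, 101), (-28, 62, 101), (-26, 61, 101), (-24, 61, 102), (-22, 61, 102), (-20, 62, 101), (-18, 60, 102), (-16, 58, 96), (-14, 55, 81), (-12, 51, 65), (-10, 52, 74), (-8, 56, 90), (-6, 58, 97), (-4, 60, 98), (-2, 61, 99), (0, 59, 98), (2, 57, 96), (4, 57, 96), (6, 58, 97), (8, 57, 98), (10, 58, 99), (12, 57, 97), (14, 54, 88), (16, 48, 64), (18, 50, 71), (20, 55, 86), (22, 59, 98), (24, 58, 97), (26, 58, 95), (28, 57, 94), (30, 57, 93), (32, 57, 92), (34, 58, 94), (36, 60, 95), (38, 59, 95), (40, 56, 94), (42, 57, 94), (44, 68, 93), (46, 87, 96), (48, 105, 102), (50, 102, 101)]
0 [(-50, 106, 103), (-48, 102, 99), (-46, 90, 99), (-44, 7
[... 815 characters left out ...]
), (-40, 72, 126), (-38, 72, 126), (-36, 71, 123), (-34, 70, 122), (-32, 70, 122), (-30, 69, 121), (-28, 69, 121), (-26, 69, 122), (-24, 69, 121), (-22, 70, 122), (-20, 74, 128), (-18, 68, 119), (-16, 62, 99), (-14, 56, 77), (-12, 54, 77), (-10, 58, 92), (-8, 65, 113), (-6, 69, 122), (-4, 69, 122), (-2, 68, 120), (0, 68, 120), (2, 66, 120), (4, 64, 119), (6, 63, 120), (8, 60, 119), (10, 62, 120), (12, 61, 112), (14, 59, 100), (16, 55, 87), (18, 66, 113), (20, 70, 126), (22, 70, 124), (24, 69, 124), (26, 70, 124), (28, 71, 124), (30, 69, 124), (32, 71, 124), (34, 73, 126), (36, 73, 126), (38, 71, 126), (40, 72, 127), (42, 73, 125), (44, 81, 113), (46, 93, 101), (48, 103, 101), (50, 106, 104)]
```

It has settled: rings at -12/+16 and bubble centre at +12.3, so it is +10.3 mm off. That needs about 0.54 rad more clockwise.

>>> {"fn": "carry_out", "kwargs": {"motion": "0 0 -0.002 0 0 0.05 0;0 0 -0.003 0 0 0.05 0;0 0 -0.002 0 0 0.05 0;0 0 -0.003 0 0 0.05 0;0 0 -0.002 0 0 0.058 0;0 0 0 0 0 0 0;0 0 0 0 0 0 0;0 0 0 0 0 0 0;0 0 0 0 0 0 0;0 0 0 0 0 0 0;0 0 0 0 0 0 0;0 0 0 0 0 0 0"}}

```text
time: 15.08
tool_pos: [0.5402, 0.0389, 0.0536]
ee_rot: [3.14, 0.003, 1.532]
wrist_force: [-7.3, -4.2, 14.4]
width: 0.0139
finger_force: 30.0
```

>>> {"fn": "carry_out", "kwargs": {"motion": "0 0 0 0 0 0 0;0 0 0 0 0 0 0;0 0 0 0 0 0 0;0 0 0 0 0 0 0;0 0 0 0 0 0 0;0 0 0 0 0 0 0;0 0 0 0 0 0 0;0 0 0 0 0 0 0"}}

```text
time: 16.08
tool_pos: [0.5403, 0.0389, 0.0536]
ee_rot: [3.14, 0.003, 1.532]
wrist_force: [-7.3, -5.1, 14.9]
width: 0.0138
finger_force: 30.0
```

```bash
python3 to.py; python3 bub.py s6.png; python3 - <<'E'
from h import *
s=cam('scene');g=np.load('g.npz');th=float(g['th']);ax=g['ax'];ey=np.array([-np.sin(th),np.cos(th)])
l=np.arange(-20,26,2.)
uv=proj(s,[[*(ax+ey*q/1e3),.084] for q in l]).astype(np.float32)
v=cv2.remap(s['pixels'],uv[:,:1],uv[:,1:],cv2.INTER_LINEAR)[:,0]
print([(int(q),int(a[0])) for q,a in zip(l,v)])
E
```

```text
t 16.07 pos [0.5403 0.0389 0.0536] rot [3.1404 0.0033 1.5316] F [-7.33 -5.12 14.89] T [-0.93  1.45 -0.08] w 0.0138 ff 30.0
n 29 px 336.2068965517241 226.75862068965517 off mm -0.9080892067896565
proj rings [[338.8, 210.7], [337.4, 221.3], [336.7, 226.3], [336.0, 231.4], [334.3, 243.1]]
[(-20, 78), (-18, 78), (-16, 77), (-14, 70), (-12, 61), (-10, 59), (-8, 68), (-6, 108), (-4, 171), (-2, 246), (0, 234), (2, 228), (4, 228), (6, 232), (8, 229), (10, 171), (12, 94), (14, 78), (16, 62), (18, 64), (20, 81), (22, 78), (24, 76)]
```

View pics/s6.png

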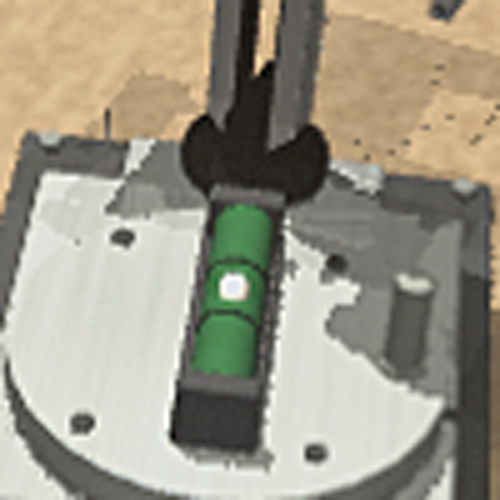

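The bubble is centred: it spans -5 to +11 between rings at -11 and +17. To confirm the plate is seated, I press a little harder; the bubble should not move.

>>> {"fn": "carry_out", "kwargs": {"motion": "0 0 0.005 0 0 0 0;0 0 0 0 0 0 0;0 0 0 0 0 0 0;0 0 0 0 0 0 0;0 0 0 0 0 0 0;0 0 0 0 0 0 0;0 0 0 0 0 0 0;0 0 0 0 0 0 0;0 0 0 0 0 0 0"}}

```text
time: 17.3
tool_pos: [0.5403, 0.0389, 0.0534]
ee_rot: [3.14, 0.003, 1.532]
wrist_force: [-8.0, -3.6, 19.1]
width: 0.0134
finger_force: 30.0
```

```bash
python3 bub.py; python3 to.py
```

```text
n 28 px 336.32142857142856 226.82142857142858 off mm -0.7731370278128262
proj rings [[338.8, 210.7], [337.4, 221.3], [336.7, 226.3], [336.0, 231.4], [334.3, 243.1]]
t 17.35 pos [0.5403 0.0389 0.0534] rot [3.1402 0.0033 1.5317] F [-9.21 -2.85 18.2 ] T [-1.    1.85 -0.  ] w 0.0139 ff 30.0
```

The bubble didn't move under the extra press, so the plate is seated. Handing in.

```bash
python3 -c "
from bench import robot
print(robot.close_job())"
```

```text
the job is handed in; nothing more can be done
None
```

I handed the job in with the table one click counter-clockwise, the knob gripped and pressed down at about 18 N with the plate seated, and the bubble centred between the rings; the verdict was not shown.

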